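Set the rack cradle's sprung leg to the length mark and clamp it

TASK

Set the cradle for the next tube rack: draw its sprung leg out until the black pointer stands at the yellow length mark and pause there a moment with the orange cam lever still open. Then gently (less than 60 N) squeeze the lever fully closed against the leg's grip post, keeping the leg at the mark all the while; never close the lever away from the mark. Finish while still holding lever shut and leg at the mark, and leave the tubes and label roll alone.

Things in the scene. Friction and masses are not known exactly. Their poses are not given: they have to be found in the camera images.
- cradle: White base plate fixed to the bench, 110 x 400 x 12 mm (x, y, z); origin at the centre of its underside, at bench height. The leg slides along its +y axis (to the robot's left at yaw 0; turned up to 30 degrees) out of a grey channel, 40 mm wide, top 44 mm above the bench, over y = -190 to -20 mm. A blue end stop, 72 mm high, is at y = -193 mm.
- leg (a joint): How far the leg is drawn out along the cradle's +y axis, in m: 0 = home (start), 0.13 = end of travel. A spring pulls it home with about 3 N at 0 and 5 N at 0.13; it never stays out by itself, and the cam grips only while it is squeezed.
- leg_pointer (a point): Small black pointer on the leg's blue carriage, on its +x side (cradle axes), 18 mm above the bench, at the carriage's centre along y. The carriage is 50 x 64 mm, top 46 mm above the bench, with a 60 mm wide stop plate of that height at its +y end. Axes as the cradle's.
- mark (a point): Tip of the yellow length-mark clip (10 x 16 x 10 mm, on the base plate beside the scale), 18 mm above the bench, 60 to 115 mm along +y from the pointer's home. The pointer is at the mark when both have the same y along the cradle's axes; in x they stay about 8 mm apart. Axes as the cradle's.
- grip_post (a point): Fixed grey grip post on the leg's carriage: upright plate 34 mm wide (x), 12 mm thick (y), 45 to 109 mm above the bench. Origin in mid thickness, 94 mm above the bench, 18 mm to -y of the pointer. A finger on its -y face (6 mm from the origin) draws the leg to +y and squeezes. Fingers closing symmetrically push post and leg to +y by half the closing unless the hand yields to -y.
- lever_bar (a point): Orange round cross bar on top of the cam lever, 12 mm thick, 34 mm long (along x); origin at its centre, on the +y side of the grip post. Open: 39 mm from the post's centre along +y, 92 mm above the bench; closed: 24 mm and 95 mm. Width over post and bar: 51 mm open, 36 mm closed; straddle both from above, one finger on the post's -y face, one on the bar's +y side.
- lever (a joint): Cam lever angle in rad: 0 = open (start, leaning to +y), 0.35 = fully closed (upright, against its stop). Turns about a level axis along the cradle's x, 50 mm above the bench, bar on a 45 mm arm. A spring pushes it open, with about 4 N at the bar when open and 8 N when closed.
- tube_rack_center (a point): Bystander: loose blue rack with red-capped sample tubes, 82 x 130 mm, 108 mm high over the caps; point 50 mm above its underside. On the robot's side of the cradle, beside the channel.
- label_roll: Bystander: loose roll of labels lying flat, 60 mm across, 28 mm high, origin at the centre of its underside.
- single_tube: Bystander: loose red-capped tube upright in a round white foot 44 mm across, 102 mm high, origin at the centre of its underside.

How it is judged:
On the way, in this order (a step that is already met when the one before it is completed fails the run):
1. the leg is held at the mark (within 6 mm) with the lever still open (less than 40 % closed, 0.14 rad) (y of leg_pointer in the frame of mark between -0.006 and 0.006 m and value of joint lever below 0.14 rad), for 0.3 s.
2. the lever is squeezed fully closed (over 0.31 rad) with the leg at the mark (within 6 mm), a finger on the lever (y of leg_pointer in the frame of mark between -0.006 and 0.006 m and value of joint lever above 0.31 rad and contact force between the fingers and lever above 4 N), for 0.3 s.
At the end, for the whole second after the job is handed in: The fingers still hold the leg: lever over 0.31 rad (fully closed is 0.35), leg at rest with its pointer within 6 mm of the mark along the slide, the fingers pressing the lever with more than 4 N (all of step 2 and linear speed of leg below 0.01 m/s); the arm keeps its last pose, push and grip.
It fails at once if the orange lever is squeezed with more than 60 N (contact force between the fingers and lever above 60 N).
It fails at once if the lever is more than 60 % closed (0.21 rad) while the leg's pointer is more than 10 mm from the mark (value of joint lever above 0.21 rad and not (y of leg_pointer in the frame of mark between -0.01 and 0.01 m)).
It fails at once if the rack of tubes is pushed more than 20 mm or tipped over (distance of tube_rack_center from where it was at the start of the episode above 0.02 m or angle between tube_rack_center's own z axis and vertical above 0.5 rad).
It fails at once if the label roll is pushed more than 20 mm or tipped over (distance of label_roll from where it was at the start of the episode above 0.02 m or angle between label_roll's own z axis and vertical above 0.5 rad).
It fails at once if the single tube in its foot is pushed more than 20 mm or tipped over (distance of single_tube from where it was at the start of the episode above 0.02 m or angle between single_tube's own z axis and vertical above 0.5 rad).
It also fails if it takes over 43 s, if anything falls off the work surface, if the arm or the gripper's body presses on something with over 40 N, if the wrist force passes 120 N, or if a joint passes its speed limit or range.

ROBOT

A 7-joint arm with a two-finger parallel gripper is mounted at the origin on the work surface. World frame = base frame: x ahead of the robot, y to its left, z up, the work surface at z = 0. Lengths are in m, angles in rad, forces in N, time in s.
With the tool pointing down it reaches from about 0.4 to 0.875 m from the base axis. Payload 19.3 kg.
Tool frame: the origin (TCP) lies at the very end of the fingers, on their centre line; the grasp point (between the pads) lies 19 mm behind it (bot.pinch_z is the distance from the TCP to the grasp point, in m); y points along the fingers, x is the direction in which the jaws open and shut, and the axes are right-handed (so a half turn about y gives the same grasp; the last joint's range is limited). The gripper opens to 85 mm and grips with 20 to 120 N. Pads are 22 mm wide; open, the fingers measure 114 mm over their backs; the gripper's body (76 mm by 85 mm) begins 54 mm behind the grasp point. The pads swing forward as they close: fully open they stand 13 mm farther back than shut.
Start: joints at [1.207, 0.521, -0.036, 1.599, 0.021, 1.021, -0.113], TCP at [0.181, -0.598, 0.199] pointing down, gripper open.
Joint ranges: [-2.91, 2.91], [-0.3, 2.13], [-1.5, 1.42], [0.17, 2.43], [-1.26, 4.41], [0.16, 1.93], [-2.52, 2.52]. Speed limits (rad/s): [1.89, 1.89, 2.39, 2.39, 3.01, 3.01, 3.01].

INTERFACE

Orientations are given as [roll, pitch, yaw] about the fixed x, y, z axes, in that order (R = Rz(yaw) Ry(pitch) Rx(roll)).
In Python, from workcell import bot gives the robot as it stands. The module is installed in compiled form; this text tells all that it offers.
- The arm moves only by the tool arm_command, never from a script. Its argument "moves" is a list of rows, each an object of numbers: "rx", "ry", "rz": the turn, a rotation vector about the tool's x, y, z in rad; "x", "y", "z": the shift along the tool's x, y, z in cm; "gripper": the opening, from -1 (shut) to 1 (fully open). In form: [{"rx": .., "ry": .., "rz": .., "x": .., "y": .., "z": .., "gripper": ..}, ...]. A call has 1 to 5 rows; each row is the pose to reach, as a shift and turn from the pose commanded when the call began, along the tool's axes at that moment; what a row does not reach only later rows make up. A row lasts 1/12 s, in which the tool goes at most 41.7 mm and 7.16 degrees, less where a joint would pass 70% of its speed; a pose out of reach is approached as far as the arm can. A call with a gripper value outside its range is refused whole. The fingers move at their own pace and stop on an object; "squeeze" is the grip in N (left out, the last holds). Time passes only in rows, so rows that repeat a pose let the fingers close. It gives the time, the measured TCP pose, the force and the opening at its end, in the units of the state.
- bot.observe(): the state, without advancing time (a new reading comes with each control period).
- bot.grab_frame(name): name is "side" or "top" or "wrist"; returns (picture, depth): 400x640x3 uint8, red, green, blue; 400x640 float32, m along the optical axis (not along the pixel's ray), 0 where there is no reading.
- bot.camera_model(name): a dict with "vfov" (degrees; the focal length in pixels is half the picture's height over the tangent of half this angle, whatever the lens; pixels are square), "cx", "cy" (the principal point, pixels), "extrinsics" (4x4, takes a point from camera to world coordinates); the wrist camera has in their place "mount" (4x4, takes a point from camera to tool coordinates, whose origin is the TCP and whose axes are the tool frame's). Camera axes: x right, y down, z forward; pixel columns grow to the right and rows downward; lengths in m; the calibration is good to about 2 mm. A picture is of the moment at which its call begins: read the wrist's pose just before it. camera_model takes no time and is no camera call.
- bot.job_done(): hands the job in, once; it reports no verdict.
Trained networks look in the newest picture that a camera, given by its name, has taken for a name from the list of things; names that differ only in an ending like _2 or _b are one class to them, and where a whole thing is asked for, a point or a joint stands for the part that bears it (a point fixed in the world has none). Each returns a list of dicts, best first, with "p" (0 to 1); they miss things now and then, are a little off and sometimes report something else, mostly with a low value. They report only what shows in the picture. A call takes as long as a camera call.
- bot.spot_in(name, camera): "box" ([left, top, right, bottom] in pixels, round what is visible of it).
- bot.masks_of(name, camera): "mask" (400x640 bool, what is visible of it) and "box" ([left, top, right, bottom] in pixels, round what is visible of it).
The state is a dict: "clock": time; "qpos": joint angles; "qd": joint speeds; "joint_efforts": joint torques, N m; "position": TCP position; "tool_rot": TCP orientation; "force": force on the tool from outside, world axes, zero at the start; "moment": the same for the moment, N m; "grip_width": finger opening in m.
Only numpy, scipy, OpenCV 4.12 (cv2) and the standard library are available. Lean on these libraries where they do the work, as an engineer would, in place of code of your own. Each camera call takes 0.05 s, during which the arm holds its last target.

## Working session

There is one attempt and no reset: what is moved stays moved. The work goes in short steps, Python scripts to look and compute and a tool call to move; the robot and the scene stay as the last step left them, time stands still between calls to the robot, and variables do not carry over. Pictures are saved under pics/ and viewed, and the job is handed in when it is done.

Besides the shell and the picture viewer there is one more tool, called after ">>>" in YAML: its name, and indented under it one key for each argument. arm_command: Moves the arm, as the interface text tells. Its arguments: {"type":"object","properties":{"moves":{"type":"array"},"squeeze":{"type":"number"}},"required":["moves"]}

```bash
mkdir -p pics
python3 - <<'E'
from workcell import bot
import cv2,numpy as np,json
s=bot.observe(); print({k:np.round(v,3).tolist() for k,v in s.items()})
for c in ["side","top","wrist"]:
    im,d=bot.grab_frame(c); cv2.imwrite(f"pics/{c}0.png",im[:,:,::-1]); np.save(f"{c}0.npy",d)
    m=bot.camera_model(c); print(c,{k:np.round(v,4).tolist() for k,v in m.items()})
print(bot.observe()['clock'])
E
```

```text
{'clock': 0.0, 'qpos': [1.207, 0.522, -0.036, 1.6, 0.021, 1.021, -0.113], 'qd': [0.001, 0.001, -0.001, 0.001, -0.001, -0.0, 0.002], 'joint_efforts': [0.0, -92.711, 1.98, -36.993, 0.018, 0.008, -0.0], 'position': [0.181, -0.598, 0.198], 'tool_rot': [-1.571, 0.001, -1.277], 'force': [-0.272, -0.118, -0.349], 'moment': [-0.001, -0.006, -0.014], 'grip_width': 0.085}
side {'vfov': 55.0128, 'cx': 317.5728, 'cy': 200.6531, 'extrinsics': [[-0.7984, -0.3788, 0.4679, 0.3], [-0.6019, 0.5224, -0.6041, 0.3922], [-0.0156, -0.7639, -0.6451, 0.5046], [0.0, 0.0, 0.0, 1.0]]}
top {'vfov': 51.5804, 'cx': 323.0468, 'cy': 192.9588, 'extrinsics': [[0.0029, -0.9941, 0.1088, 0.5043], [-0.9998, -0.0049, -0.0183, -0.0097], [0.0187, -0.1087, -0.9939, 0.8594], [0.0, 0.0, 0.0, 1.0]]}
wrist {'vfov': 58.8816, 'cx': 311.2515, 'cy': 197.9, 'mount': [[1.0, 0.0006, -0.0001, -0.0005], [0.0003, -0.2991, 0.9542, -0.1743], [0.0005, -0.9542, -0.2991, 0.0769], [0.0, 0.0, 0.0, 1.0]]}
0.15
```

View pics/side0.png

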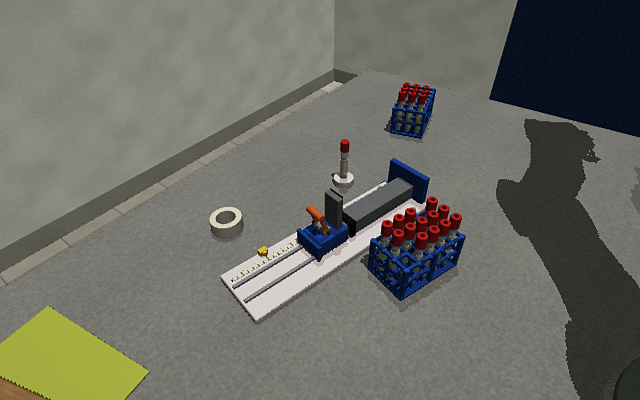

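View pics/top0.png

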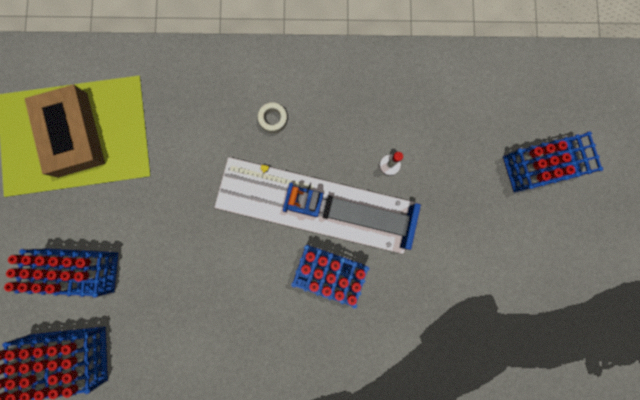

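```bash
cat > h.py <<'E'
from workcell import bot
import cv2,numpy as np
def pts(c,us,vs,d,st=None):
    m=bot.camera_model(c); f=200/np.tan(np.radians(m['vfov'])/2)
    us=np.asarray(us,float);vs=np.asarray(vs,float)
    P=np.stack([(us-m['cx'])/f*d,(vs-m['cy'])/f*d,d,np.ones_like(d)])
    return (np.array(m['extrinsics'])@P)[:3].T
def proj(c,X):
    m=bot.camera_model(c); f=200/np.tan(np.radians(m['vfov'])/2)
    X=np.atleast_2d(X); p=(np.linalg.inv(np.array(m['extrinsics']))@np.c_[X,np.ones(len(X))].T)
    return np.stack([f*p[0]/p[2]+m['cx'],f*p[1]/p[2]+m['cy']]).T
E
python3 - <<'E'
from h import *
for c in ["side","top"]:
  d=np.load(f"{c}0.npy")
  for n in ["cradle","leg_pointer","mark","grip_post","lever_bar","tube_rack_center","label_roll","single_tube"]:
    for r in bot.masks_of(n,c)[:2]:
        m=r['mask']; v,u=np.nonzero(m&(d>0))
        if len(u)==0: print(c,n,'empty');continue
        P=pts(c,u,v,d[v,u])
        print(c,n,round(r['p'],2),np.round(r['box']),len(u),'med',np.median(P,0).round(3),'lo',np.percentile(P,3,0).round(3),'hi',np.percentile(P,97,0).round(3))
print(bot.observe()['clock'])
E
```

```text
side cradle 0.92 [220. 160. 432. 324.] 11584 med [0.565 0.036 0.014] lo [ 0.499 -0.191  0.009] hi [0.649 0.183 0.094]
side leg_pointer 0.7 [298. 190. 349. 258.] 2055 med [0.572 0.023 0.047] lo [ 0.551 -0.012  0.018] hi [0.615 0.055 0.109]
side grip_post 0.76 [299. 188. 351. 260.] 2018 med [0.571 0.024 0.047] lo [ 0.551 -0.008  0.021] hi [0.607 0.056 0.109]
side lever_bar 0.75 [305. 209. 333. 234.] 338 med [0.581 0.029 0.074] lo [0.567 0.003 0.039] hi [0.611 0.041 0.099]
side tube_rack_center 0.97 [365. 198. 465. 301.] 6311 med [ 0.425 -0.012  0.068] lo [ 0.383 -0.085  0.004] hi [0.486 0.032 0.109]
side label_roll 0.83 [209. 203. 246. 239.] 791 med [0.749 0.085 0.024] lo [0.727 0.059 0.004] hi [0.777 0.112 0.03 ]
side single_tube 0.89 [335. 136. 355. 189.] 569 med [ 0.656 -0.157  0.021] lo [ 0.639 -0.196  0.   ] hi [ 0.678 -0.142  0.102]
top cradle 0.83 [218. 159. 422. 254.] 10528 med [ 0.57  -0.015  0.012] lo [ 0.497 -0.194  0.008] hi [0.648 0.173 0.072]
top leg_pointer 0.6 [283. 182. 325. 214.] 1004 med [0.576 0.013 0.046] lo [ 0.552 -0.023  0.027] hi [0.606 0.048 0.109]
top leg_poi
[... 244 characters left out ...]
 326. 217.] 996 med [0.576 0.013 0.046] lo [ 0.554 -0.023  0.035] hi [0.606 0.048 0.109]
top lever_bar 0.49 [289. 187. 307. 208.] 315 med [0.582 0.024 0.059] lo [0.566 0.007 0.043] hi [0.599 0.039 0.098]
top lever_bar 0.19 [289. 246. 370. 311.] 3090 med [ 0.436 -0.038  0.068] lo [ 0.387 -0.098 -0.   ] hi [0.482 0.023 0.109]
top tube_rack_center 0.77 [290. 244. 369. 309.] 3005 med [ 0.436 -0.038  0.068] lo [ 0.391 -0.097  0.003] hi [0.48  0.023 0.109]
top label_roll 0.7 [257. 103. 290. 136.] 525 med [0.752 0.078 0.026] lo [0.727 0.052 0.003] hi [0.78  0.105 0.029]
top single_tube 0.83 [377. 151. 406. 173.] 446 med [ 0.656 -0.161  0.014] lo [ 0.639 -0.185 -0.002] hi [ 0.681 -0.145  0.102]
0.95
```

Run:
```python
from h import *
A=[]
for c in ["top","side"]:
  d=np.load(f"{c}0.npy"); im=cv2.imread(f"pics/{c}0.png")
  vv,uu=np.mgrid[0:400,0:640]; P=pts(c,uu.ravel(),vv.ravel(),d.ravel()).reshape(400,640,3)
  np.save(f"{c}P.npy",P)
  white=(im.min(2)>120)
  ok=(abs(P[...,2]-.012)<.006)&white&(P[...,0]>.45)&(P[...,0]<.7)&(P[...,1]>-.25)&(P[...,1]<.24)&(d>0)
  # drop roll/tube foot
  n,l,st,_=cv2.connectedComponentsWithStats(ok.astype(np.uint8)); 
  # keep big
  keep=np.isin(l,[i for i in range(1,n) if st[i,4]>150])
  Q=P[keep]; r=cv2.minAreaRect((Q[:,:2]*1000).astype(np.float32)); print(c,len(Q),r, Q[:,2].mean())
  print(cv2.boxPoints(r).round(1).tolist())
  # dark post: top z>.1
  k=(P[...,2]>.1)&(P[...,2]<.115)&(abs(P[...,0]-.59)<.05)&(abs(P[...,1]-.01)<.06)
  print('post top',P[k].mean(0) if k.any() else None,k.sum(), cv2.minAreaRect((P[k][:,:2]*1000).astype(np.float32)))
  hsv=cv2.cvtColor(im,cv2.COLOR_BGR2HSV)
  o=(hsv[...,0]<14)&(hsv[...,1]>150)&(hsv[...,2]>80)&(P[...,2]>.085)&(abs(P[...,0]-.59)<.05)&(abs(P[...,1]-.03)<.06)
  print('orange',P[o].mean(0),o.sum(),cv2.minAreaRect((P[o][:,:2]*1000).astype(np.float32)))
  yel=(abs(hsv[...,0]-25)<7)&(hsv[...,1]>130)&(abs(P[...,0]-.645)<.03)&(abs(P[...,1]-.095)<.03)
  print('yellow',P[yel].mean(0),yel.sum(),P[yel].min(0),P[yel].max(0))
  u0,v0,u1,v1=(210,140,430,260) if c=="top" else (215,150,435,325)
  z=cv2.resize(im[v0:v1,u0:u1],None,fx=3.5,fy=3.4,interpolation=cv2.INTER_CUBIC); cv2.imwrite(f"pics/{c}z.png",z)
```

```text
top 7032 ((614.5458374023438, -18.598358154296875), (400.5593566894531, 192.96568298339844), 76.5364761352539) 0.01132356165394007
[[474.1000061035156, -190.89999389648438], [661.7000122070312, -235.8000030517578], [755.0, 153.6999969482422], [567.2999877929688, 198.60000610351562]]
post top [ 0.57418338 -0.00729235  0.10802754] 129 ((574.4568481445312, -7.295450210571289), (12.581263542175293, 33.97121810913086), 76.57796478271484)
orange [0.58288318 0.03144561 0.09588809] 104 ((583.1123657226562, 31.586605072021484), (11.237524032592773, 32.55422592163086), 74.74447631835938)
yellow [0.64763528 0.09548877 0.02054813] 40 [0.64105874 0.08772588 0.01710254] [0.65323236 0.10245437 0.02303581]
side 5647 ((574.4505004882812, -6.9160003662109375), (399.6799011230469, 110.9455337524414), 76.54798889160156) 0.012618427065798452
[[474.0, -188.39999389648438], [581.9000244140625, -214.1999969482422], [674.9000244140625, 174.5], [567.0, 200.3000030517578]]
post top [ 0.57314979 -0.00333111  0.10738382] 191 ((578.4541015625, 10.317863464355469), (46.70042037963867, 34.10835647583008), 76.07908630371094)
orange [0.58158973 0.0357896  0.09640104] 124 ((583.7691650390625, 34.401573181152344), (10.216158866882324, 34.09705352783203), 75.41419982910156)
yellow [0.64810651 0.09848164 0.02254786] 17 [0.64087701 0.09139    0.01996511] [0.65449299 0.10477937 0.02353448]
```

View pics/topz.png

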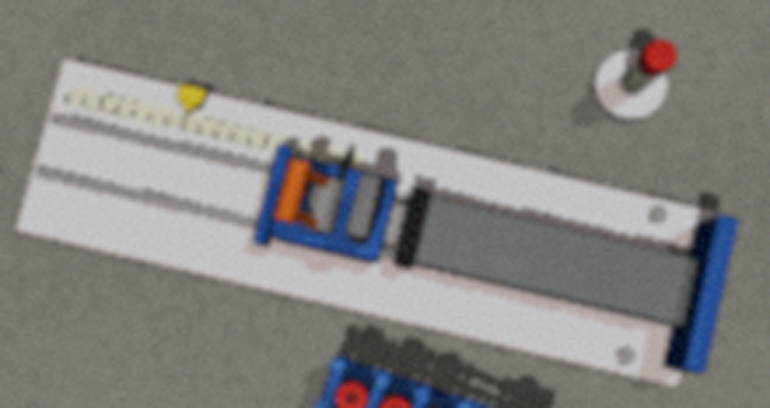

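View pics/sidez.png

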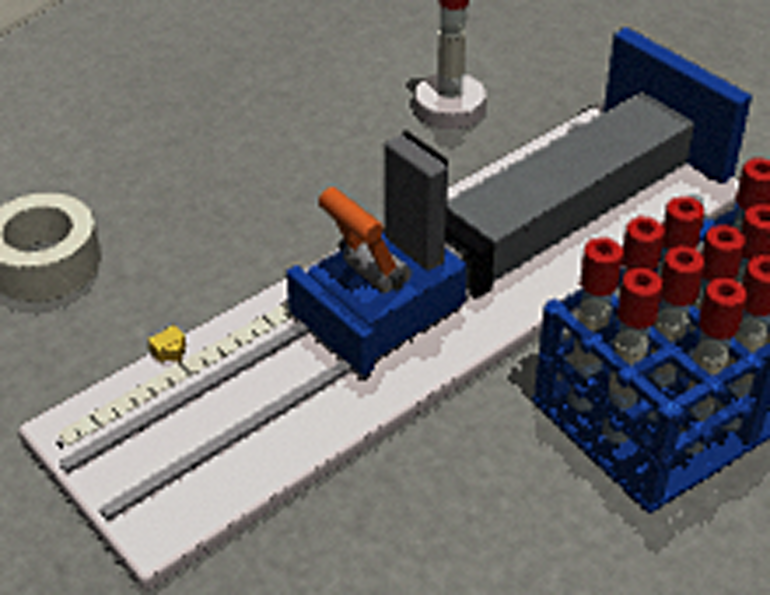

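>>> arm_command:
  moves:
    - {"x": -2.5,"y": 0,"z": 3,"ry": 0.106,"gripper": 1}
    - {"x": -5,"z": 6,"ry": 0.212,"gripper": 1}
    - {"x": -7.5,"z": 9,"ry": 0.318,"gripper": 1}
    - {"x": -10,"z": 12,"ry": 0.424,"gripper": 1}
    - {"x": -12.5,"z": 15,"ry": 0.529,"gripper": 1}
  squeeze: 20

```text
invalid input at $.moves[0]: expected keys rx, ry, rz, x, y, z, gripper
```

>>> arm_command:
  moves:
    - {"rx": 0,"rz": 0,"x": -2.5,"y": 0,"z": 3,"ry": 0.106,"gripper": 1}
    - {"rx": 0,"rz": 0,"y": 0,"x": -5,"z": 6,"ry": 0.212,"gripper": 1}
    - {"rx": 0,"rz": 0,"y": 0,"x": -7.5,"z": 9,"ry": 0.318,"gripper": 1}
    - {"rx": 0,"rz": 0,"y": 0,"x": -10,"z": 12,"ry": 0.424,"gripper": 1}
    - {"rx": 0,"rz": 0,"y": 0,"x": -12.5,"z": 15,"ry": 0.529,"gripper": 1}
  squeeze: 20

```text
clock: 1.37
position: [0.289, -0.4335, 0.1988]
tool_rot: [-1.57, -0.0, -1.812]
force: [0.7, -0.2, 0.1]
grip_width: 0.0854
```

>>> arm_command:
  moves:
    - {"rx": 0,"ry": 0,"rz": 0,"x": -3.8,"y": 0,"z": 1.4,"gripper": 1}
    - {"rx": 0,"ry": 0,"rz": 0,"x": -7.6,"y": 0,"z": 2.8,"gripper": 1}
    - {"rx": 0,"ry": 0,"rz": 0,"x": -11.4,"y": 0,"z": 4.2,"gripper": 1}
    - {"rx": 0,"ry": 0,"rz": 0,"x": -15.2,"y": 0,"z": 5.6,"gripper": 1}
    - {"rx": 0,"ry": 0,"rz": 0,"x": -19,"y": 0,"z": 7,"gripper": 1}

```text
clock: 1.78
position: [0.4015, -0.2649, 0.199]
tool_rot: [-1.57, -0.0, -1.806]
force: [1.5, -1.1, 0.2]
grip_width: 0.0851
```

>>> arm_command:
  moves:
    - {"rx": 0,"ry": 0,"rz": 0,"x": -3.8,"y": 0,"z": 1.4,"gripper": 1}
    - {"rx": 0,"ry": 0,"rz": 0,"x": -7.6,"y": 0,"z": 2.8,"gripper": 1}
    - {"rx": 0,"ry": 0,"rz": 0,"x": -11.4,"y": 0,"z": 4.2,"gripper": 1}
    - {"rx": 0,"ry": 0,"rz": 0,"x": -15.2,"y": 0,"z": 5.6,"gripper": 1}
    - {"rx": 0,"ry": 0,"rz": 0,"x": -19,"y": 0,"z": 7,"gripper": 1}

```text
clock: 2.2
position: [0.5139, -0.0964, 0.199]
tool_rot: [-1.57, 0.0, -1.806]
force: [0.7, -1.2, 0.1]
grip_width: 0.0857
```

>>> arm_command:
  moves:
    - {"rx": 0,"ry": 0,"rz": 0,"x": -3.5,"y": 0.5,"z": 1.1,"gripper": 1}
    - {"rx": 0,"ry": 0,"rz": 0,"x": -7,"y": 1.5,"z": 2.2,"gripper": 1}
    - {"rx": 0,"ry": 0,"rz": 0,"x": -10.3,"y": 2.8,"z": 3.2,"gripper": 1}
    - {"rx": 0,"ry": 0,"rz": 0,"x": -12.1,"y": 3.9,"z": 3.8,"gripper": 1}
    - {"rx": 0,"ry": 0,"rz": 0,"x": -12.1,"y": 3.9,"z": 3.8,"gripper": 1}

```text
clock: 2.62
position: [0.5788, 0.0154, 0.1575]
tool_rot: [-1.573, 0.001, -1.801]
force: [0.1, 0.2, -0.2]
grip_width: 0.0856
```

```bash
cat >> h.py <<'E'
from scipy.spatial.transform import Rotation as R
O=np.array([.5745,-.0069,0]); ps=-.2349
C=R.from_euler('z',ps).as_matrix()
def wpose(s):
    T=np.eye(4); T[:3,:3]=R.from_euler('xyz',s['tool_rot']).as_matrix(); T[:3,3]=s['position']; return T@np.array(bot.camera_model('wrist')['mount'])
def wrist(name):
    s=bot.observe(); im,d=bot.grab_frame('wrist'); cv2.imwrite(f"pics/{name}.png",im[:,:,::-1])
    E=wpose(s); m=bot.camera_model('wrist'); f=200/np.tan(np.radians(m['vfov'])/2)
    vv,uu=np.mgrid[0:400,0:640]
    P=np.stack([(uu-m['cx'])/f*d,(vv-m['cy'])/f*d,d],-1)@E[:3,:3].T+E[:3,3]
    L=(P-O)@C   # cradle coords
    np.save(name+".npy",L)
    print('tcp cradle',((s['position']-O)@C).round(4),'rot',np.round(s['tool_rot'],3),'F',np.round(C.T@s['force'],1),'grip',round(float(s['grip_width']),4),'t',s['clock'])
    return im,d,L
E
python3 - <<'E'
from h import *
im,d,L=wrist("w1")
E
```

```text
tcp cradle [-0.001   0.0227  0.1575] rot [-1.573e+00  1.000e-03 -1.801e+00] F [-0.   0.3 -0.2] grip 0.0856 t 2.6167
```

View pics/w1.png

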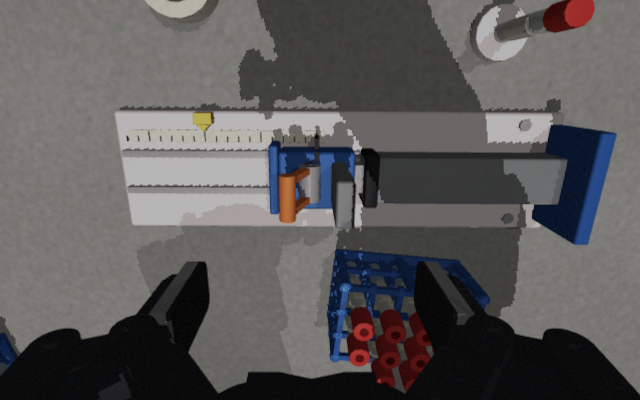

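```bash
cat >> h.py <<'E'
def feats(im,L,d):
    hsv=cv2.cvtColor(im[:,:,::-1].copy(),cv2.COLOR_BGR2HSV); ok=d>0
    def rep(n,k):
        Q=L[k]
        if len(Q)<3: print(n,'none');return
        print(n,len(Q),'mean',Q.mean(0).round(4),'lo',np.percentile(Q,3,0).round(4),'hi',np.percentile(Q,97,0).round(4))
    y=ok&(abs(hsv[...,0].astype(int)-25)<7)&(hsv[...,1]>140)&(L[...,2]<.035)&(L[...,2]>.012)&(abs(L[...,0]-.045)<.03)
    rep('yellow',y)
    o=ok&(hsv[...,0]<14)&(hsv[...,1]>150)&(abs(L[...,0])<.025)&(L[...,2]>.08)&(L[...,2]<.106)&(L[...,1]>0)&(L[...,1]<.2)
    rep('bar',o)
    p=ok&(hsv[...,1]<90)&(abs(L[...,0])<.022)&(L[...,2]>.104)&(L[...,2]<.114)&(L[...,1]>-.03)&(L[...,1]<.2)
    rep('posttop',p)
    b=ok&(im.max(2)<45)&(L[...,0]>.022)&(L[...,0]<.042)&(L[...,2]>.01)&(L[...,2]<.026)&(L[...,1]>-.02)&(L[...,1]<.2)
    rep('pointer',b)
    bl=ok&(abs(hsv[...,0].astype(int)-112)<10)&(hsv[...,1]>150)&(abs(L[...,2]-.046)<.005)&(abs(L[...,0])<.035)&(L[...,1]>-.05)&(L[...,1]<.2)
    rep('blue carriage',bl)
E
python3 - <<'E'
from h import *
im=cv2.imread("pics/w1.png")[:,:,::-1]; L=np.load("w1.npy"); d=np.where(np.isfinite(L[...,0]),1,0)
feats(im,L,d)
pl=(abs(L[...,2]-.012)<.004)&(im.min(2)>110)&(abs(L[...,0])<.07)&(L[...,1]>.06)&(L[...,1]<.25)
print('plate',np.percentile(L[pl],[1,99],axis=0).round(4))
z=cv2.resize(im[90:240,180:400,::-1],None,fx=3.5,fy=3.5,interpolation=cv2.INTER_CUBIC);cv2.imwrite("pics/w1z.png",z)
E
```

```text
yellow 119 mean [0.0481 0.1173 0.0204] lo [0.042  0.1098 0.0169] hi [0.0534 0.1247 0.0221]
bar 799 mean [0.0012 0.04   0.095 ] lo [-0.0152  0.0338  0.0827] hi [0.0171 0.046  0.0979]
posttop 939 mean [0.0015 0.0009 0.108 ] lo [-0.0146 -0.0051  0.1058] hi [0.0168 0.0069 0.1104]
pointer 7 mean [0.0332 0.0922 0.0165] lo [0.0297 0.0189 0.0121] hi [0.0353 0.1892 0.0218]
blue carriage 2224 mean [0.0087 0.0286 0.0448] lo [-0.0228 -0.0095  0.0427] hi [0.0252 0.0577 0.0463]
plate [[-0.0524  0.0634  0.0094]
 [ 0.0535  0.1965  0.0157]]
```

View pics/w1z.png

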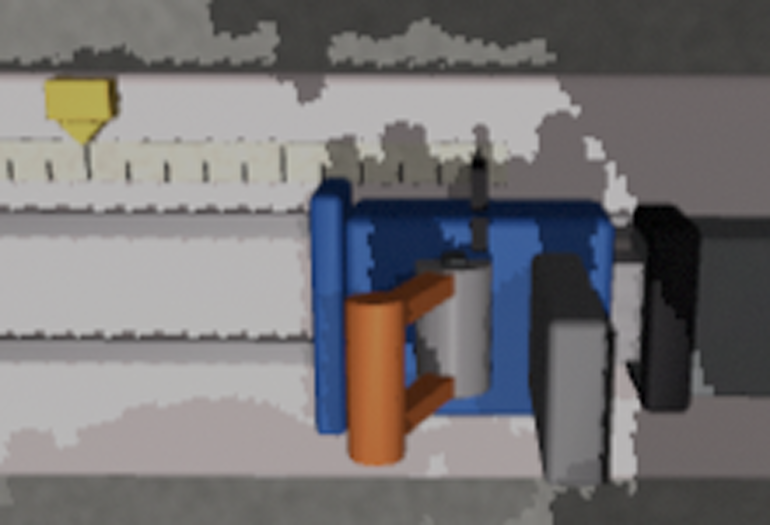

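>>> arm_command:
  moves:
    - {"rx": 0,"ry": 0,"rz": 0,"x": 0.1,"y": 2.2,"z": 0,"gripper": 1}
    - {"rx": 0,"ry": 0,"rz": 0,"x": 0.2,"y": 4.4,"z": 0,"gripper": 1}
    - {"rx": 0,"ry": 0,"rz": 0,"x": 0.2,"y": 6.6,"z": 0,"gripper": 1}
    - {"rx": 0,"ry": 0,"rz": 0,"x": 0.2,"y": 8.8,"z": 0,"gripper": 1}
    - {"rx": 0,"ry": 0,"rz": 0,"x": 0.2,"y": 8.8,"z": 0,"gripper": 1}

```text
clock: 3.08
position: [0.5756, 0.0074, 0.0688]
tool_rot: [-1.575, -0.002, -1.807]
force: [0.1, -0.9, -0.2]
grip_width: 0.0853
```

Run:
```python
from h import *
im,d,L=wrist("w2"); feats(im,L,d)
print(((bot.observe()['position']-O)@C).round(4))
```

```text
tcp cradle [-0.0022  0.0141  0.0688] rot [-1.575 -0.002 -1.807] F [ 0.3 -0.9 -0.2] grip 0.0853 t 3.0833
yellow 247 mean [0.0487 0.115  0.0195] lo [0.0405 0.1097 0.0149] hi [0.0541 0.1249 0.0222]
bar 1945 mean [0.0022 0.0395 0.0947] lo [-0.0151  0.034   0.0823] hi [0.0172 0.0455 0.0978]
posttop 2222 mean [0.0019 0.0012 0.108 ] lo [-0.0143 -0.005   0.1057] hi [0.0169 0.007  0.1106]
pointer 54 mean [0.0322 0.081  0.0154] lo [0.0272 0.018  0.0112] hi [0.0357 0.1898 0.0254]
blue carriage 4296 mean [0.0108 0.0264 0.0447] lo [-0.0205 -0.0101  0.0424] hi [0.0255 0.0577 0.0461]
[-0.0014  0.0146  0.0708]
```

View pics/w2.png

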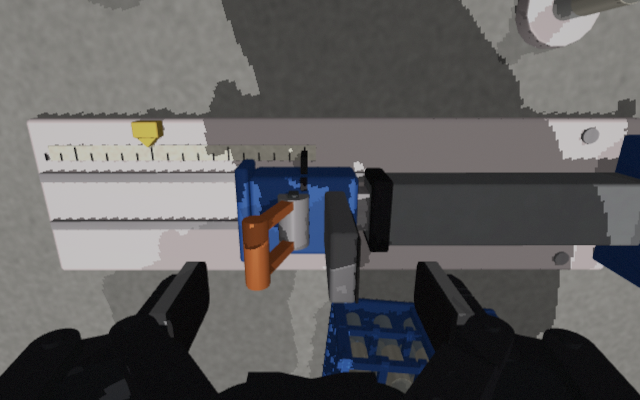

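>>> arm_command:
  moves:
    - {"rx": 0,"ry": 0,"rz": 0,"x": -0.3,"y": 0,"z": 0.1,"gripper": 0.8}
    - {"rx": 0,"ry": 0,"rz": 0,"x": -0.6,"y": 0,"z": 0.2,"gripper": 0.6}
    - {"rx": 0,"ry": 0,"rz": 0,"x": -0.6,"y": 0,"z": 0.3,"gripper": 0.41}
    - {"rx": 0,"ry": 0,"rz": 0,"x": -0.6,"y": 0,"z": 0.3,"gripper": 0.41}
    - {"rx": 0,"ry": 0,"rz": 0,"x": -0.6,"y": 0,"z": 0.3,"gripper": 0.41}

```text
clock: 3.55
position: [0.5825, 0.0138, 0.0724]
tool_rot: [-1.57, 0.0, -1.806]
force: [0.2, 0.2, 0.1]
grip_width: 0.0601
```

Run:
```python
from h import *
im,d,L=wrist("w3"); feats(im,L,d)
s=bot.observe();print(((s['position']-O)@C).round(4),s['grip_width'])
```

```text
tcp cradle [0.0029 0.022  0.0724] rot [-1.57   0.    -1.806] F [0.2 0.2 0.1] grip 0.0601 t 3.55
yellow 185 mean [0.0493 0.1149 0.0194] lo [0.0407 0.1097 0.0151] hi [0.0541 0.1252 0.0218]
bar 1775 mean [0.0023 0.0398 0.0947] lo [-0.015   0.0341  0.0824] hi [0.0173 0.0458 0.0978]
posttop 2344 mean [0.0023 0.0033 0.1084] lo [-0.0143 -0.0076  0.1057] hi [0.0169 0.0526 0.113 ]
pointer 44 mean [0.0327 0.0744 0.0162] lo [0.0282 0.0182 0.0115] hi [0.0359 0.1895 0.025 ]
blue carriage 4184 mean [0.0102 0.028  0.0448] lo [-0.0214 -0.0098  0.0425] hi [0.0255 0.0577 0.0462]
[0.0028 0.0218 0.0722] 0.06035829717650753
```

View pics/w3.png

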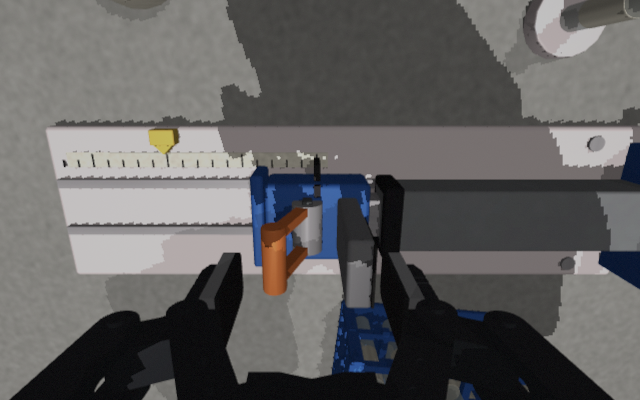

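>>> arm_command:
  moves:
    - {"rx": 0,"ry": 0,"rz": 0,"x": -0.7,"y": 0,"z": 0,"gripper": 0.41}
    - {"rx": 0,"ry": 0,"rz": 0,"x": -2.0,"y": 0,"z": 0,"gripper": 0.41}
    - {"rx": 0,"ry": 0,"rz": 0,"x": -3.3,"y": 0,"z": 0,"gripper": 0.41}
    - {"rx": 0,"ry": 0,"rz": 0,"x": -4.6,"y": 0,"z": 0,"gripper": 0.41}
    - {"rx": 0,"ry": 0,"rz": 0,"x": -5.6,"y": 0,"z": 0,"gripper": 0.41}

```text
clock: 4.02
position: [0.5954, 0.071, 0.0717]
tool_rot: [-1.571, 0.001, -1.804]
force: [-0.3, 0.9, -0.2]
grip_width: 0.0603
```

>>> arm_command:
  moves:
    - {"rx": 0,"ry": 0,"rz": 0,"x": -1.2,"y": 0,"z": 0,"gripper": 0.41}
    - {"rx": 0,"ry": 0,"rz": 0,"x": -2.4,"y": 0,"z": 0,"gripper": 0.41}
    - {"rx": 0,"ry": 0,"rz": 0,"x": -3.2,"y": 0,"z": 0,"gripper": 0.41}
    - {"rx": 0,"ry": 0,"rz": 0,"x": -3.7,"y": 0,"z": 0,"gripper": 0.41}
    - {"rx": 0,"ry": 0,"rz": 0,"x": -4.0,"y": 0,"z": 0,"gripper": 0.41}

```text
clock: 4.43
position: [0.6045, 0.1079, 0.0716]
tool_rot: [-1.571, 0.0, -1.805]
force: [0.8, -0.3, -0.5]
grip_width: 0.0602
```

Run:
```python
from h import *
im,d,L=wrist("w4"); feats(im,L,d)
s=bot.observe();print(((s['position']-O)@C).round(4),s['grip_width'])
```

```text
tcp cradle [0.0025 0.1187 0.0716] rot [-1.571  0.    -1.805] F [ 0.9 -0.1 -0.5] grip 0.0602 t 4.4333
yellow 477 mean [0.0483 0.1176 0.0208] lo [0.0409 0.1112 0.0192] hi [0.0542 0.1252 0.0223]
bar 1863 mean [0.0023 0.0426 0.0952] lo [-0.0151  0.0371  0.0896] hi [0.0173 0.0466 0.0978]
posttop 2983 mean [0.002  0.0131 0.1081] lo [-0.0144 -0.005   0.1046] hi [0.0166 0.1493 0.1128]
pointer 234 mean [0.0298 0.0427 0.0188] lo [0.0237 0.0196 0.0114] hi [0.0353 0.1695 0.0257]
blue carriage 5173 mean [0.0063 0.0358 0.0447] lo [-0.0223 -0.0063  0.0423] hi [0.0254 0.0589 0.0461]
[0.0025 0.1188 0.0716] 0.06029467388589944
```

View pics/w4.png

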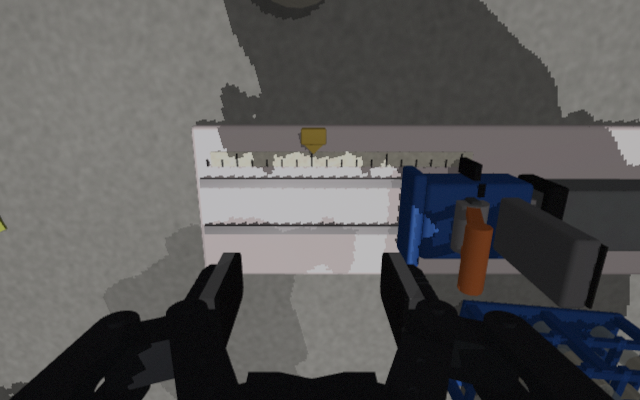

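```bash
python3 - <<'E'
from h import *
m=bot.camera_model('wrist'); M=np.linalg.inv(np.array(m['mount'])); f=200/np.tan(np.radians(m['vfov'])/2)
for p in [(0,0,0),(.03,0,0),(-.03,0,0),(.03,-.019,0),(-.03,-.019,0),(.03,-.019,.011)]:
    q=M@np.r_[p,1]; print(p,(f*q[0]/q[2]+m['cx']).round(),(f*q[1]/q[2]+m['cy']).round())
L=np.load("w3.npy")
for v,u in [(258,235),(270,235),(300,235),(260,390),(280,395),(310,415),(320,225),(300,215),(270,355),(300,355)]:
    print((u,v),L[v,u].round(4))
E
python3 - <<'E'
import sys; sys.path.insert(0,'.')
import os; os.chdir('.')
from h import *
im,d=bot.grab_frame('side'); cv2.imwrite("pics/s4.png",im[:,:,::-1])
E
```

```text
(0, 0, 0) 312.0 237.0
(0.03, 0, 0) 369.0 237.0
(-0.03, 0, 0) 256.0 237.0
(0.03, -0.019, 0) 375.0 253.0
(-0.03, -0.019, 0) 250.0 253.0
(0.03, -0.019, 0.011) 376.0 232.0
(235, 258) [0.0147 0.0528 0.1199]
(235, 270) [0.0106 0.0526 0.122 ]
(235, 300) [0.0794 0.0226 0.2468]
(390, 260) [ 0.0146 -0.0084  0.1212]
(395, 280) [ 0.0125 -0.0078  0.1329]
(415, 310) [ 0.0156 -0.0085  0.1554]
(225, 320) [0.002  0.0526 0.1417]
(215, 300) [0.0131 0.054  0.1464]
(355, 270) [0.0025 0.0033 0.1073]
(355, 300) [-0.0119  0.0029  0.1085]
```

View pics/s4.png

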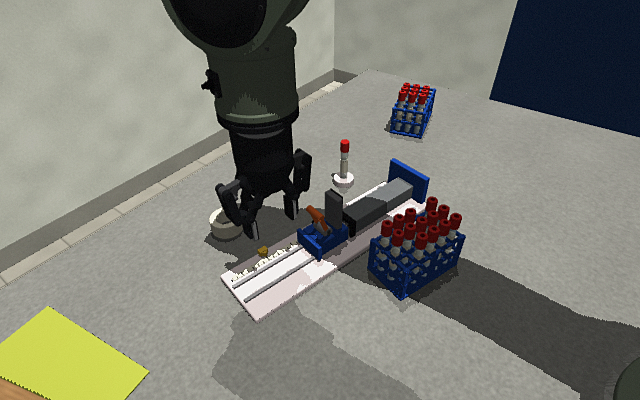

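Run:
```python
from h import *
s=bot.observe(); p=s['position']
im,d=bot.grab_frame('side')
vv,uu=np.mgrid[0:400,0:640]; P=pts('side',uu.ravel(),vv.ravel(),d.ravel()).reshape(400,640,3); L=(P-O)@C
k=(d>0)&(abs(L[...,0])<.04)&(abs(L[...,1]-.1188)<.06)&(L[...,2]>.05)&(L[...,2]<.2)&(im.max(2)<70)
print('side fingers minz',np.percentile(L[k],[0,1,5],axis=0).round(3),k.sum())
for lo,hi in [(.08,.1),(.1,.11),(.11,.12),(.12,.13),(.13,.15)]:
    q=k&(L[...,2]>lo)&(L[...,2]<hi); 
    if q.any(): print(lo,q.sum(),L[q].min(0).round(3),L[q].max(0).round(3))
L=np.load("w4.npy"); im=cv2.imread("pics/w4.png")
k=(abs(L[...,0])<.04)&(abs(L[...,1]-.1188)<.06)&(L[...,2]>.06)&(im.max(2)<70)
for u in range(205,240,6):
    col=[(v,L[v,u].round(3).tolist()) for v in range(245,310,8)]; print(u,col)
```

```text
side fingers minz [[-0.017  0.059  0.109]
 [-0.016  0.06   0.113]
 [-0.014  0.064  0.123]] 2007
0.1 2 [0.    0.089 0.109] [0.009 0.155 0.11 ]
0.11 72 [-0.008  0.076  0.11 ] [0.014 0.162 0.12 ]
0.12 117 [-0.009  0.076  0.12 ] [0.014 0.163 0.13 ]
0.13 237 [-0.01   0.075  0.13 ] [0.014 0.163 0.15 ]
205 [(245, [-0.03, 0.196, 0.012]), (253, [-0.037, 0.197, 0.011]), (261, [-0.044, 0.198, 0.011]), (269, [0.01, 0.162, 0.12]), (277, [0.009, 0.16, 0.125]), (285, [0.01, 0.158, 0.131]), (293, [0.014, 0.155, 0.143]), (301, [0.013, 0.154, 0.146]), (309, [0.079, 0.119, 0.246])]
211 [(245, [-0.03, 0.192, 0.012]), (253, [-0.037, 0.193, 0.011]), (261, [-0.043, 0.193, 0.011]), (269, [0.01, 0.159, 0.119]), (277, [0.014, 0.155, 0.134]), (285, [0.013, 0.154, 0.137]), (293, [0.013, 0.153, 0.143]), (301, [0.012, 0.152, 0.146]), (309, [0.01, 0.152, 0.146])]
217 [(245, [-0.03, 0.187, 0.012]), (253, [-0.037, 0.188, 0.011]), (261, [-0.043, 0.189, 0.011]), (269, [0.014, 0.155, 0.127]), (277, [0.015, 0.152, 0.135]), (285, [0.014, 0.152, 0.139]), (293, [0.013, 0.151, 0.143]), (301, [0.012, 0.15, 0.145]), (309, [0.01, 0.15, 0.147])]
223 [(245, [-0.03, 0.183, 0.011]), (253, [0.014, 0.156, 0.113]), (261, [0.013, 0.154, 0.12]), (269, [0.014, 0.152, 0.127]), (277, [0.013, 0.151, 0.132]), (285, [0.013, 0.15, 0.137]), (293, [0.012, 0.149, 0.141]), (301, [0.01, 0.149, 0.141]), (309, [0.007, 0.149, 0.142])]
229 [(245, [-0.031, 0.179, 0.01]), (253, [0.014, 0.153, 0.114]), (261, [0.014, 0.151, 0.121]), (269, [0.013, 0.15, 0.126]), (277, [0.013, 0.149, 0.131]), (285, [0.011, 0.149, 0.133]), (293, [0.007, 0.149, 0.132]), (301, [0.005, 0.149, 0.134]), (309, [0.002, 0.149, 0.135])]
235 [(245, [-0.031, 0.175, 0.01]), (253, [0.013, 0.151, 0.112]), (261, [0.014, 0.149, 0.122]), (269, [0.01, 0.149, 0.121]), (277, [0.008, 0.149, 0.123]), (285, [0.005, 0.149, 0.123]), (293, [0.001, 0.149, 0.123]), (301, [-0.001, 0.149, 0.126]), (309, [-0.004, 0.149, 0.126])]
```

>>> arm_command:
  moves:
    - {"rx": 0,"ry": 0,"rz": 0,"x": 0,"y": -1.5,"z": 0,"gripper": 0.41}
    - {"rx": 0,"ry": 0,"rz": 0,"x": 3.2,"y": -2,"z": 0,"gripper": 0.41}
    - {"rx": 0,"ry": 0,"rz": 0,"x": 6.4,"y": -2,"z": 0,"gripper": 0.41}
    - {"rx": 0,"ry": 0,"rz": 0,"x": 9.7,"y": -2,"z": 0,"gripper": 0.5}
    - {"rx": 0,"ry": 0,"rz": 0,"x": 9.7,"y": -2,"z": 0,"gripper": 0.5}

```text
clock: 5.0
position: [0.5804, 0.0047, 0.0919]
tool_rot: [-1.571, -0.004, -1.814]
force: [-0.3, -1.6, 0.0]
grip_width: 0.064
```

Run:
```python
from h import *
im,d,L=wrist("w5"); feats(im,L,d)
```

```text
tcp cradle [0.003  0.0126 0.0919] rot [-1.571 -0.004 -1.814] F [ 0.1 -1.6  0. ] grip 0.064 t 5.0
yellow 201 mean [0.0489 0.1155 0.0197] lo [0.0406 0.1096 0.0148] hi [0.0542 0.1248 0.0222]
bar 1390 mean [0.0016 0.0396 0.0947] lo [-0.015   0.0339  0.0823] hi [0.0172 0.0456 0.0978]
posttop 1664 mean [0.0017 0.0009 0.108 ] lo [-0.0147 -0.0051  0.1059] hi [0.0169 0.007  0.1104]
pointer 22 mean [0.0327 0.0719 0.0164] lo [0.0286 0.0178 0.0118] hi [0.0354 0.1896 0.0236]
blue carriage 3472 mean [0.0104 0.0265 0.0448] lo [-0.021  -0.0104  0.0426] hi [0.0254 0.0577 0.0462]
```

View pics/w5.png

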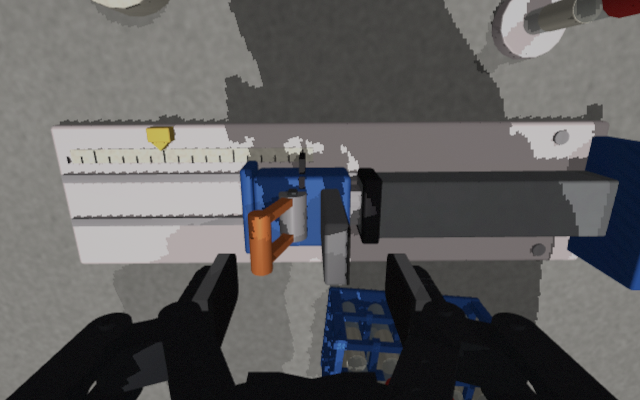

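>>> arm_command:
  moves:
    - {"rx": 0,"ry": 0,"rz": 0,"x": 0,"y": 0,"z": 0,"gripper": 0.5}
    - {"rx": 0,"ry": 0,"rz": 0,"x": 0,"y": 0,"z": 0,"gripper": 0.5}

```text
clock: 5.22
position: [0.582, 0.0134, 0.0918]
tool_rot: [-1.571, 0.001, -1.806]
force: [-0.5, 0.2, -0.9]
grip_width: 0.064
```

Run:
```python
from h import *
s=bot.observe();print(((s['position']-O)@C).round(4),s['grip_width'],s['tool_rot'])
```

```text
[0.0026 0.0215 0.0918] 0.06396498889683222 [-1.57070417e+00  5.02431511e-04 -1.80566335e+00]
```

>>> arm_command:
  moves:
    - {"rx": 0,"ry": 0,"rz": 0,"x": -0.1,"y": 1.4,"z": 0,"gripper": 0.5}
    - {"rx": 0,"ry": 0,"rz": 0,"x": -0.1,"y": 2.8,"z": 0,"gripper": 0.5}
    - {"rx": 0,"ry": 0,"rz": 0,"x": -0.1,"y": 4.2,"z": 0,"gripper": 0.5}
    - {"rx": 0,"ry": 0,"rz": 0,"x": -0.1,"y": 5.6,"z": 0,"gripper": 0.5}
    - {"rx": 0,"ry": 0,"rz": 0,"x": -0.1,"y": 5.6,"z": 0,"gripper": 0.5}

```text
clock: 5.63
position: [0.5808, 0.0149, 0.0333]
tool_rot: [-1.574, -0.001, -1.804]
force: [-0.1, -0.2, -0.7]
grip_width: 0.0641
```

Run:
```python
from h import *
im,d,L=wrist("w6"); feats(im,L,d)
im,d=bot.grab_frame('side'); cv2.imwrite("pics/s6.png",cv2.resize(im[100:300,180:480,::-1],None,fx=2.6,fy=2.6,interpolation=cv2.INTER_CUBIC))
```

```text
tcp cradle [0.001  0.0227 0.0333] rot [-1.574e+00 -1.000e-03 -1.804e+00] F [-0.1 -0.2 -0.7] grip 0.0641 t 5.6333
yellow 295 mean [0.0489 0.1139 0.0189] lo [0.0399 0.1097 0.014 ] hi [0.0542 0.1238 0.0217]
bar 2985 mean [0.003  0.0397 0.0946] lo [-0.0148  0.0341  0.082 ] hi [0.0173 0.0457 0.0979]
posttop 5281 mean [0.0044 0.0082 0.1081] lo [-0.0139 -0.014   0.1046] hi [0.0168 0.0608 0.1127]
pointer 133 mean [0.0318 0.0868 0.0144] lo [0.0283 0.0182 0.0112] hi [0.0356 0.189  0.025 ]
blue carriage 6221 mean [0.0107 0.0282 0.0447] lo [-0.0202 -0.0096  0.0423] hi [0.0255 0.0578 0.0461]
```

View pics/w6.png

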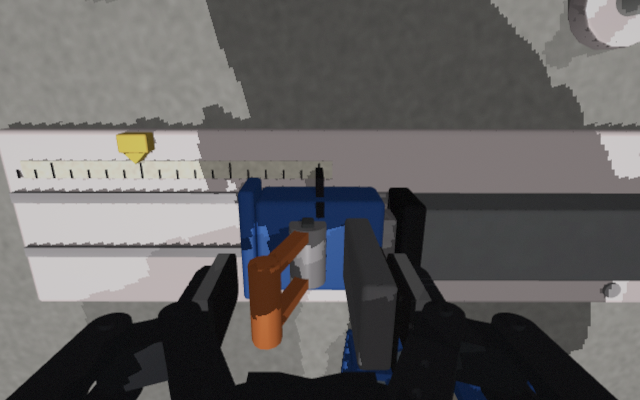

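View pics/s6.png

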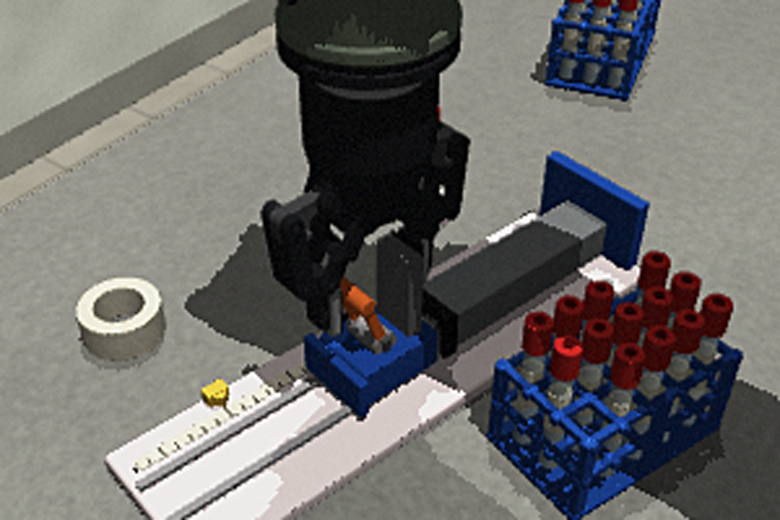

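>>> arm_command:
  moves:
    - {"rx": 0,"ry": 0,"rz": 0,"x": -0.4,"y": 0,"z": 0,"gripper": 0.41}
    - {"rx": 0,"ry": 0,"rz": 0,"x": -1.2,"y": 0,"z": 0,"gripper": 0.41}
    - {"rx": 0,"ry": 0,"rz": 0,"x": -2.2,"y": 0,"z": 0,"gripper": 0.41}
    - {"rx": 0,"ry": 0,"rz": 0,"x": -3.2,"y": 0,"z": 0,"gripper": 0.41}
    - {"rx": 0,"ry": 0,"rz": 0,"x": -4.0,"y": 0,"z": 0,"gripper": 0.41}

```text
clock: 6.15
position: [0.5919, 0.0531, 0.0364]
tool_rot: [-1.57, -0.0, -1.806]
force: [0.0, -5.1, -1.2]
grip_width: 0.0603
```

Run:
```python
from h import *
im,d,L=wrist("w7"); feats(im,L,d)
```

```text
tcp cradle [0.0029 0.0624 0.0364] rot [-1.57  -0.    -1.806] F [ 1.2 -4.9 -1.2] grip 0.0603 t 6.15
yellow 708 mean [0.0484 0.1172 0.0205] lo [0.0407 0.11   0.0176] hi [0.0541 0.1249 0.0221]
bar 2831 mean [0.0031 0.0774 0.0946] lo [-0.0149  0.0716  0.0818] hi [0.0174 0.0833 0.0977]
posttop 4741 mean [0.0051 0.0486 0.1083] lo [-0.0137  0.0284  0.1047] hi [0.0169 0.0977 0.1124]
pointer 169 mean [0.0316 0.0842 0.0147] lo [0.026  0.0194 0.0114] hi [0.0359 0.1888 0.0245]
blue carriage 6056 mean [0.0105 0.0661 0.0447] lo [-0.0204  0.028   0.0424] hi [0.0255 0.0953 0.0461]
```

View pics/w7.png

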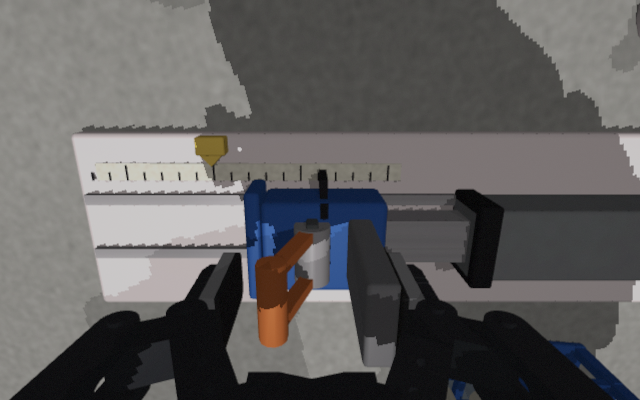

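>>> arm_command:
  moves:
    - {"rx": 0,"ry": 0,"rz": 0,"x": -0.8,"y": 0,"z": 0,"gripper": 0.41}
    - {"rx": 0,"ry": 0,"rz": 0,"x": -2.2,"y": 0,"z": 0,"gripper": 0.41}
    - {"rx": 0,"ry": 0,"rz": 0,"x": -3.4,"y": 0,"z": 0,"gripper": 0.41}
    - {"rx": 0,"ry": 0,"rz": 0,"x": -4.6,"y": 0,"z": 0,"gripper": 0.41}
    - {"rx": 0,"ry": 0,"rz": 0,"x": -5.2,"y": 0,"z": 0,"gripper": 0.41}

```text
clock: 6.62
position: [0.604, 0.1042, 0.0363]
tool_rot: [-1.57, 0.0, -1.805]
force: [-1.6, -4.2, 4.0]
grip_width: 0.0602
```

>>> arm_command:
  moves:
    - {"rx": 0,"ry": 0,"rz": 0,"x": -0.5,"y": 0,"z": 0,"gripper": 0.41}
    - {"rx": 0,"ry": 0,"rz": 0,"x": -0.9,"y": 0,"z": 0,"gripper": 0.41}
    - {"rx": 0,"ry": 0,"rz": 0,"x": -0.9,"y": 0,"z": 0,"gripper": 0.41}
    - {"rx": 0,"ry": 0,"rz": 0,"x": -0.9,"y": 0,"z": 0,"gripper": 0.41}

```text
clock: 6.95
position: [0.6057, 0.1116, 0.036]
tool_rot: [-1.57, -0.0, -1.806]
force: [-1.2, -4.5, 3.2]
grip_width: 0.0604
```

Run:
```python
from h import *
im,d,L=wrist("w8"); feats(im,L,d)
cv2.imwrite("pics/w8z.png",cv2.resize(im[110:310,200:420,::-1],None,fx=3,fy=3,interpolation=cv2.INTER_CUBIC))
```

```text
tcp cradle [0.0028 0.1225 0.036 ] rot [-1.57  -0.    -1.806] F [-0.1 -4.6  3.2] grip 0.0604 t 6.95
yellow 638 mean [0.0484 0.1182 0.0207] lo [0.0409 0.1115 0.0191] hi [0.0542 0.1249 0.0221]
bar 2847 mean [0.0031 0.1375 0.0946] lo [-0.0148  0.1317  0.082 ] hi [0.0174 0.1434 0.0978]
posttop 4700 mean [0.0051 0.1086 0.1083] lo [-0.0134  0.0884  0.1047] hi [0.0169 0.1579 0.1125]
pointer 182 mean [0.0316 0.1037 0.0143] lo [0.0274 0.0194 0.0113] hi [0.0358 0.1794 0.0231]
blue carriage 6064 mean [0.0106 0.1263 0.0447] lo [-0.0204  0.0883  0.0423] hi [0.0256 0.1554 0.0461]
```

View pics/w8z.png

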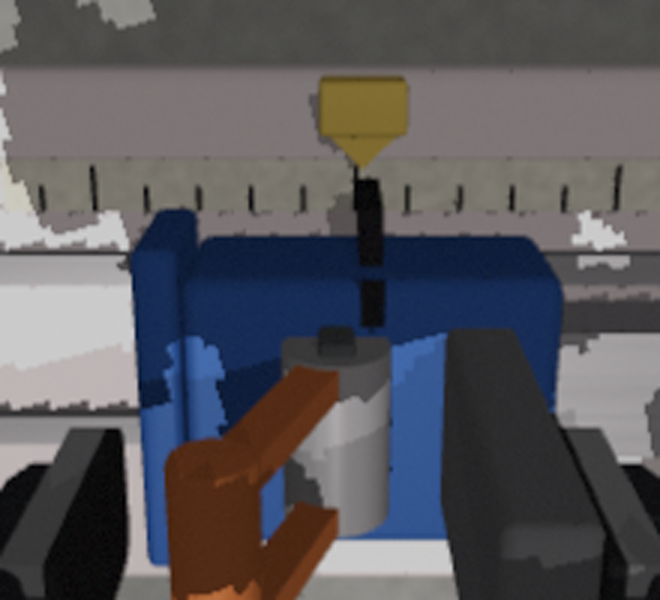

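>>> arm_command:
  moves:
    - {"rx": 0,"ry": 0,"rz": 0,"x": -0.05,"y": 0,"z": 0,"gripper": 0.41}
    - {"rx": 0,"ry": 0,"rz": 0,"x": 0.05,"y": 0,"z": 0,"gripper": 0.365}
    - {"rx": 0,"ry": 0,"rz": 0,"x": 0.15,"y": 0,"z": 0,"gripper": 0.318}
    - {"rx": 0,"ry": 0,"rz": 0,"x": 0.25,"y": 0,"z": 0,"gripper": 0.27}
    - {"rx": 0,"ry": 0,"rz": 0,"x": 0.35,"y": 0,"z": 0,"gripper": 0.224}
  squeeze: 20

```text
clock: 7.42
position: [0.6048, 0.1083, 0.0357]
tool_rot: [-1.571, -0.0, -1.806]
force: [0.2, -4.4, 3.9]
grip_width: 0.0524
```

Run:
```python
from h import *
im,d,L=wrist("w9"); feats(im,L,d)
cv2.imwrite("pics/w9z.png",cv2.resize(im[110:310,200:420,::-1],None,fx=3,fy=3,interpolation=cv2.INTER_CUBIC))
```

```text
tcp cradle [0.0026 0.1191 0.0357] rot [-1.571 -0.    -1.806] F [ 1.3 -4.2  3.9] grip 0.0524 t 7.4167
yellow 656 mean [0.0482 0.1177 0.0208] lo [0.0407 0.1112 0.0193] hi [0.0542 0.1252 0.0222]
bar 2973 mean [0.0031 0.138  0.0944] lo [-0.0146  0.1322  0.0818] hi [0.0174 0.1443 0.0978]
posttop 4709 mean [0.0049 0.1073 0.1082] lo [-0.0137  0.0875  0.1048] hi [0.0169 0.1517 0.1131]
pointer 153 mean [0.0319 0.1004 0.0142] lo [0.0286 0.0195 0.0112] hi [0.0357 0.1891 0.0249]
blue carriage 5794 mean [0.0117 0.125  0.0447] lo [-0.0189  0.0885  0.0423] hi [0.0256 0.1553 0.0461]
```

View pics/w9z.png

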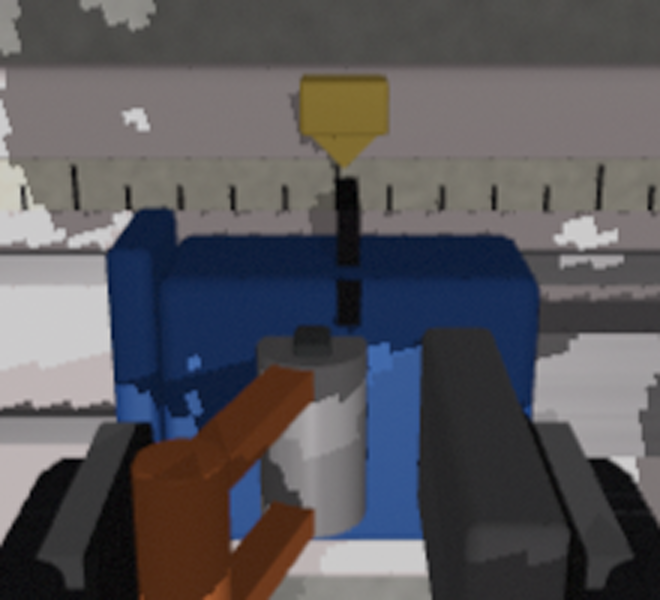

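>>> arm_command:
  moves:
    - {"rx": 0,"ry": 0,"rz": 0,"x": 0.1,"y": 0,"z": 0,"gripper": 0.176}
    - {"rx": 0,"ry": 0,"rz": 0,"x": 0.2,"y": 0,"z": 0,"gripper": 0.129}
    - {"rx": 0,"ry": 0,"rz": 0,"x": 0.3,"y": 0,"z": 0,"gripper": 0.082}
    - {"rx": 0,"ry": 0,"rz": 0,"x": 0.4,"y": 0,"z": 0,"gripper": 0.035}
    - {"rx": 0,"ry": 0,"rz": 0,"x": 0.4,"y": 0,"z": 0,"gripper": 0.035}
  squeeze: 20

```text
clock: 7.88
position: [0.6041, 0.1048, 0.0364]
tool_rot: [-1.57, 0.001, -1.806]
force: [-4.2, -4.0, 13.9]
grip_width: 0.0448
```

Run:
```python
from h import *
im,d,L=wrist("w10"); feats(im,L,d)
cv2.imwrite("pics/w10z.png",cv2.resize(im[110:310,200:420,::-1],None,fx=3,fy=3,interpolation=cv2.INTER_CUBIC))
```

```text
tcp cradle [0.0028 0.1155 0.0364] rot [-1.570e+00  1.000e-03 -1.806e+00] F [-3.1 -4.9 13.9] grip 0.0448 t 7.8833
yellow 641 mean [0.0483 0.1182 0.0208] lo [0.0409 0.1115 0.0193] hi [0.0542 0.125  0.0222]
bar 2904 mean [0.0036 0.1319 0.0966] lo [-0.0147  0.1268  0.0828] hi [0.0174 0.1379 0.0997]
posttop 4784 mean [0.0047 0.1061 0.1083] lo [-0.0139  0.0863  0.105 ] hi [0.0169 0.1458 0.1132]
pointer 158 mean [0.0317 0.0978 0.0142] lo [0.0284 0.0194 0.0111] hi [0.0356 0.1726 0.025 ]
blue carriage 5773 mean [0.0121 0.1251 0.0448] lo [-0.0183  0.0886  0.0424] hi [0.0256 0.1557 0.0461]
```

View pics/w10z.png

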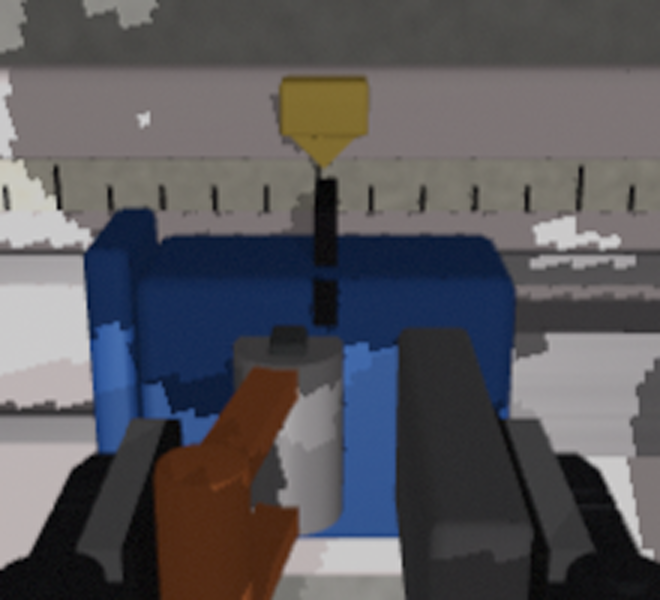

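>>> arm_command:
  moves:
    - {"rx": 0,"ry": 0,"rz": 0,"x": 0.1,"y": 0,"z": 0,"gripper": -0.012}
    - {"rx": 0,"ry": 0,"rz": 0,"x": 0.2,"y": 0,"z": 0,"gripper": -0.06}
    - {"rx": 0,"ry": 0,"rz": 0,"x": 0.3,"y": 0,"z": 0,"gripper": -0.106}
    - {"rx": 0,"ry": 0,"rz": 0,"x": 0.38,"y": 0,"z": 0,"gripper": -0.153}
    - {"rx": 0,"ry": 0,"rz": 0,"x": 0.42,"y": 0,"z": 0,"gripper": -0.2}
  squeeze: 20

```text
clock: 8.35
position: [0.6035, 0.1009, 0.0367]
tool_rot: [-1.57, 0.001, -1.806]
force: [-4.1, -4.5, 17.6]
grip_width: 0.0357
```

Run:
```python
from h import *
im,d,L=wrist("w11"); feats(im,L,d)
cv2.imwrite("pics/w11z.png",cv2.resize(im[110:310,200:420,::-1],None,fx=3,fy=3,interpolation=cv2.INTER_CUBIC))
```

```text
tcp cradle [0.0031 0.1115 0.0367] rot [-1.570e+00  1.000e-03 -1.806e+00] F [-3.  -5.4 17.6] grip 0.0357 t 8.35
yellow 662 mean [0.0484 0.1182 0.0206] lo [0.0408 0.1113 0.0183] hi [0.0541 0.1253 0.0221]
bar 2811 mean [0.0037 0.1239 0.0977] lo [-0.0148  0.1188  0.0844] hi [0.0174 0.1295 0.1006]
posttop 4922 mean [0.0048 0.105  0.1084] lo [-0.0137  0.0829  0.105 ] hi [0.0169 0.1408 0.1134]
pointer 142 mean [0.032  0.0962 0.014 ] lo [0.0287 0.0193 0.0115] hi [0.0359 0.1891 0.0241]
blue carriage 6065 mean [0.0111 0.1268 0.0447] lo [-0.0179  0.0892  0.0423] hi [0.0255 0.1564 0.0461]
```

View pics/w11z.png

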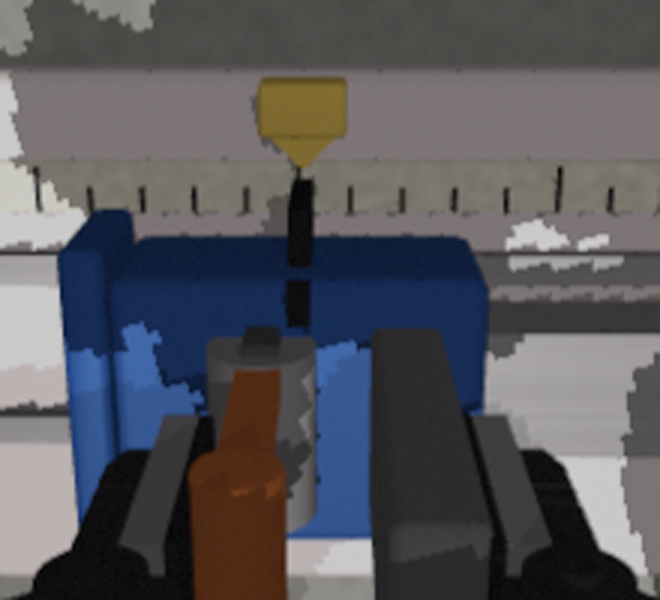

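>>> arm_command:
  moves:
    - {"rx": 0,"ry": 0,"rz": 0,"x": 0,"y": 0,"z": 0,"gripper": -0.3}
    - {"rx": 0,"ry": 0,"rz": 0,"x": 0,"y": 0,"z": 0,"gripper": -0.3}
    - {"rx": 0,"ry": 0,"rz": 0,"x": 0,"y": 0,"z": 0,"gripper": -0.3}
    - {"rx": 0,"ry": 0,"rz": 0,"x": 0,"y": 0,"z": 0,"gripper": -0.3}
    - {"rx": 0,"ry": 0,"rz": 0,"x": 0,"y": 0,"z": 0,"gripper": -0.3}
  squeeze: 25

```text
clock: 8.82
position: [0.6034, 0.1008, 0.0367]
tool_rot: [-1.57, 0.001, -1.806]
force: [-4.0, -4.0, 17.7]
grip_width: 0.0351
```

>>> arm_command:
  moves:
    - {"rx": 0,"ry": 0,"rz": 0,"x": 0,"y": 0,"z": 0,"gripper": -0.3}
    - {"rx": 0,"ry": 0,"rz": 0,"x": 0,"y": 0,"z": 0,"gripper": -0.3}
    - {"rx": 0,"ry": 0,"rz": 0,"x": 0,"y": 0,"z": 0,"gripper": -0.3}
    - {"rx": 0,"ry": 0,"rz": 0,"x": 0,"y": 0,"z": 0,"gripper": -0.3}
    - {"rx": 0,"ry": 0,"rz": 0,"x": 0,"y": 0,"z": 0,"gripper": -0.3}

```text
clock: 9.23
position: [0.6035, 0.1009, 0.0367]
tool_rot: [-1.57, 0.001, -1.806]
force: [-3.9, -4.3, 18.3]
grip_width: 0.0355
```

Run:
```python
from h import *
im,d,L=wrist("w12"); feats(im,L,d)
cv2.imwrite("pics/w12z.png",cv2.resize(im[110:310,200:420,::-1],None,fx=3,fy=3,interpolation=cv2.INTER_CUBIC))
s=bot.observe();print(((s['position']-O)@C).round(4),s['grip_width'])
```

```text
tcp cradle [0.0031 0.1116 0.0367] rot [-1.570e+00  1.000e-03 -1.806e+00] F [-2.8 -5.1 18.3] grip 0.0355 t 9.2333
yellow 663 mean [0.0484 0.1182 0.0207] lo [0.0409 0.1113 0.0184] hi [0.0542 0.1253 0.022 ]
bar 2794 mean [0.0037 0.1239 0.0978] lo [-0.0148  0.1188  0.0843] hi [0.0174 0.1294 0.1006]
posttop 4907 mean [0.0048 0.105  0.1084] lo [-0.0137  0.083   0.105 ] hi [0.0169 0.141  0.1134]
pointer 143 mean [0.0319 0.0969 0.0142] lo [0.0283 0.0194 0.0112] hi [0.0361 0.1892 0.0243]
blue carriage 6069 mean [0.0111 0.1269 0.0448] lo [-0.018   0.0893  0.0424] hi [0.0255 0.1565 0.0461]
[0.0031 0.1115 0.0367] 0.035186106323841455
```

View pics/w12z.png

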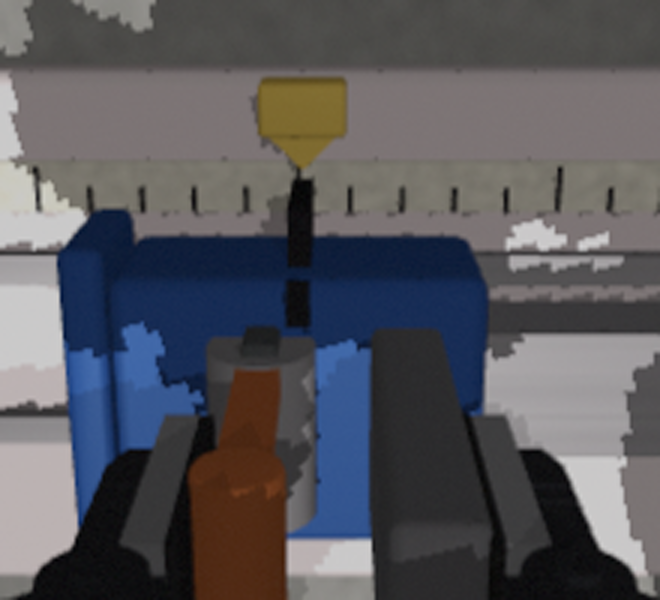

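The last picture shows the pointer at about (302, 185), right under the mark tip at (303, 165). The lever is upright, and nothing moved over the last 0.9 s. The job is ready to hand in.

Run:
```python
from workcell import bot
print(bot.job_done())
```

```text
the job is handed in; nothing more can be done
None
```

I drew the leg about 98 mm out to the yellow mark and held it there over 0.3 s with the lever open. I then closed the lever in small steps at 20 N, moving the hand back to −y as it closed, and held it at 25 N. I handed in at about 9.3 s, still gripping.

**Last checks:**
- **Leg:** the pointer is within about 1 mm of the mark. The hand position and picture did not change over the last 0.9 s.
- **Lever:** post and bar are about 24 mm apart, and the finger opening is 35.5 mm. That matches the 24 mm and 36 mm given for fully closed.
- **Force:** the wrist force was steady, about 5 N along the slide and 18 N upward. I could not read the finger force on the lever directly, so I rely on the 25 N grip setting for it.
- **Tubes and label roll:** I never steered near them, but I did not measure their positions again at the end.

**What disagreed:** both cameras showed the real fingertips about 38 mm higher than the reported TCP. My first pull therefore passed just over the post without moving the leg. I repeated it about 36 mm lower and it worked.

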